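# Re-tension a loose lid hinge and test that the lid holds

### The job

The lid of the grey power-supply case drops shut as soon as it is let go, because its friction hinge has worked loose. Tighten the hinge's black tension knob (clockwise) by feel until the clamp bites, then lift the lid with your fingertips under its front lip to half open, about 45 degrees, and let go: it must stay there on its own. Do not clamp it stiff: the lid has to swing under a light push, never more than 12 newtons on the lid, and leave the other things on the bench where they are.

Things in the scene. Friction and masses are not known exactly. Their poses are not given: they have to be found in the camera images.
- case: Fixed grey sheet-steel power-supply case on its back, 180 mm deep (x), 240 wide (y), 85 high, lid on top. Origin: centre of its underside on the bench; x points from the lip side to the hinge side (about to the robot's left), z up. An aluminium split clamp (66 x 34 mm, from 58 to 124 mm up) stands out from its -y end at the hinge.
- lid_hinge (a point): Fixed point on the hinge axis, mid-width of the lid, at case coordinates (90, 0, 88) mm. Axes as the case's; the hinge axis is its y axis.
- lid (a joint): Lid angle, rad: 0 shut (every start), grows as it opens, 0.785 half open, stop at 1.9. The lid weighs 0.32 to 0.52 kg (unknown). Holding it at 45 degrees takes 0.21 to 0.35 N m of hinge friction. With the hinge set right, 3 to 8 N at the lip lifts it slowly (some 0.2 rad/s); clamped too stiff it needs more than 12 N.
- lid_lip (a point): Middle of the lid's front edge (outer edge of its finger lip), at mid thickness, 211 mm from the hinge axis. It turns with the lid: x lies in the lid from lip to hinge, z is its outer normal. Lid: flat 4 mm sheet, 248 mm wide; lip 130 mm wide, standing 31 mm out from the case's wall with nothing under it, underside 86 mm up when shut. Lift from below, no pinching; the edge clings to rubber fingertips: follow its arc.
- knob_grip (a point): On the tension knob's vertical axis at the height to grip, 148 mm up, at case (90, -168) mm; does not turn with it. Round fluted black knob, 40 mm diameter, from 128 to 158 mm up, on top of the clamp. Clockwise from above tightens; it stays where it is left. Slack, it turns with a steady drag of about 0.45 N m; the slack is 0.35 to 2.35 rad, unknown at each start.
- clamp (a point): Centre of the split clamp on the hinge pin, 60 mm below knob_grip; axes as the case's. At the end of the slack the clamp bites: from there the knob's torque climbs by 0.33 N m a radian and the hinge's friction by about 1.6 N m a radian (from 0.06 N m when slack). 0.25 to 0.6 rad past the bite is right: less lets the lid sag, past about 0.9 rad it is too stiff. The knob's stop is 1.5 rad past the bite.
- bracket_a: Bystander, leave it alone. Beige camera mounting bracket, round foot of 84 mm, column, 135 mm tall, behind the hinge of the case. Origin: centre of its underside, z up.
- bracket_b: Bystander, leave it alone. Beige camera mounting bracket, round foot of 84 mm, column, 115 mm tall. Origin: centre of its underside, z up.
- detector: Bystander, leave it alone. Cream motion detector lying on its back, 62 x 105 x 44 mm, near the lip side of the case. Origin: centre of its underside, z up.
- screwdriver: Bystander, leave it alone. Screwdriver with a red handle, 190 mm long, lying flat on the lip side of the case. Origin: centre of its underside, x along the tool to the tip.
- toroid: Bystander, leave it alone. Cream ring-shaped transformer, 102 mm across, 44 mm tall. Origin: centre of its underside, z up.
- board: Bystander, leave it alone. Circuit board on a teal plate, 150 x 110 mm, 46 mm tall. Origin: centre of its underside, z up.
- camera: Bystander, leave it alone. Cream box camera with a black lens, 135 x 56 x 52 mm, lying on the bench. Origin: centre of the underside of its body, lens to -x.

How it is judged:
On the way:
1. the fingertips carry the lid up to about half open (value of joint lid between 0.61 and 1.05 rad and contact force between the fingers and lid above 0.2 N), for 0.1 s.
At the end, for the whole second after the job is handed in: The lid stands by itself, untouched, between 35 and 55 degrees open (0.61 to 0.96 rad) and at rest (under 0.03 rad/s); every bystander is within 20 mm of where it was (value of joint lid between 0.61 and 0.96 rad and velocity of joint lid between -0.03 and 0.03 rad/s and distance of each of bracket_a, bracket_b, detector, screwdriver, toroid, board, camera from where it was at the start of the episode below 0.02 m).
It fails at once if the robot pushes on the lid with more than 12 N (lid forced, hinge clamped too stiff, or lip pinched) (contact force between the fingers and lid above 12 N or contact force between the arm and lid above 8 N).
It fails at once if a bystander is pushed more than 20 mm from its place (distance of any of bracket_a, bracket_b, detector, screwdriver, toroid, board, camera from where it was at the start of the episode above 0.02 m).
It fails at once if a camera bracket is tipped (angle between any of bracket_a, bracket_b's own z axis and vertical above 0.5 rad).
It also fails if it takes over 58 s, if anything falls off the work surface, if the arm or the gripper's body presses on something with over 40 N, if the wrist force passes 120 N, or if a joint passes its speed limit or range.

### The arm

A 6-joint arm with a two-finger parallel gripper is mounted at the origin on the work surface. World frame = base frame: x ahead of the robot, y to its left, z up, the work surface at z = 0. Lengths are in m, angles in rad, forces in N, time in s.
With the tool pointing down it reaches from about 0.375 to 0.9 m from the base axis. Payload 3.1 kg.
Tool frame: the origin (TCP) lies between the finger pads; the fingertips stand 19 mm ahead of it and the grasp point (between the pads) is the TCP; z points along the fingers, y is the direction in which the jaws open and shut (so a half turn about z gives the same grasp; the last joint's range is limited). The gripper opens to 87 mm and grips with 3 to 60 N. Pads are 19 mm wide; open, the fingers measure 117 mm over their backs; the gripper's body (75 mm by 190 mm) begins 51 mm behind the grasp point.
Start: joints at [-0.178, 0.527, 1.433, -0, 1.181, -0.178], TCP at [0.625, 0, 0.242] pointing down, gripper open.
Joint ranges: [-3.08, 3.08], [-0.75, 2.2], [0.22, 2.44], [-1.43, 4.57], [0, 2.65], [-2.85, 2.85]. Speed limits (rad/s): [2.79, 2.79, 3.14, 3.14, 3.14, 3.14].

### API

Orientations are given as a unit quaternion [x, y, z, w].
In Python, from rig import robot gives the robot as it stands.
- The arm moves only by the tool apply_moves, never from a script. Its argument "series" is a list of rows, each a list of 7 numbers: the shift along the tool's x, y, z in cm, then the turn, a rotation vector about the tool's x, y, z in degrees, then the opening, from 0 (shut) to 1 (fully open). In form: [[dx, dy, dz, rx, ry, rz, grip], ...]. A call has 1 to 5 rows; each row is the pose to reach, as a shift and turn from the pose commanded when the call began, along the tool's axes at that moment; what a row does not reach only later rows make up. A row lasts 1/12 s, in which the tool goes at most 41.7 mm and 7.16 degrees, less where a joint would pass 70% of its speed; a pose out of reach is approached as far as the arm can. A call with a gripper value outside its range is refused whole. The fingers move at their own pace and stop on an object; "newtons" is the grip in N (left out, the last holds). Time passes only in rows, so rows that repeat a pose let the fingers close. It gives the time, the measured TCP pose, the force and the opening at its end, in the units of the state.
- robot.get_obs(): the state, without advancing time (a new reading comes with each control period).
- robot.camera(name): name is "scene" or "side" or "wrist"; returns the picture (420x560x3 uint8, red, green, blue); there is no depth.
- robot.camera_params(name): a dict with "mtx" (3x3 intrinsics, pixels), "origin" and "rotation" of the camera in the world. Camera axes: x right, y down, z forward; pixel columns grow to the right and rows downward; lengths in m; the calibration is good to about 2 mm. The wrist camera is an equidistant fisheye: a pixel r from the principal point sees the ray r / f radians off the axis. A picture is of the moment at which its call begins: read the wrist's pose just before it. camera_params takes no time and is no camera call; for the wrist camera it gives the pose at the moment of the call.
- robot.hand_in(): hands the job in, once; it reports no verdict.
The state is a dict: "time": time; "q": joint angles; "joint_velocities": joint speeds; "joint_torque": joint torques, N m; "position": TCP position; "tool_rot": TCP orientation; "ft_force": force on the tool from outside, world axes, zero at the start; "moment": the same for the moment, N m; "grip_width": finger opening in m.
Only numpy, scipy, OpenCV 4.12 (cv2) and the standard library are available. Lean on these libraries where they do the work, as an engineer would, in place of code of your own. Each camera call takes 0.05 s, during which the arm holds its last target. There are 200 camera calls.

## Working session

There is one attempt and no reset: what is moved stays moved. The work goes in short steps, Python scripts to look and compute and a tool call to move; the robot and the scene stay as the last step left them, time stands still between calls to the robot, and variables do not carry over. Pictures are saved under pics/ and viewed, about 8 in all and at most 12, crops included, and the job is handed in when it is done.

Besides the shell and the picture viewer there is one more tool, called after "Emit:" by a JSON object that holds its "method" and its "body". apply_moves: Moves the arm, as the interface text tells. Its arguments: {"type":"object","properties":{"series":{"type":"array"},"newtons":{"type":"number"}},"required":["series"]}

```bash
mkdir -p pics; ls
python3 - <<'E'
from rig import robot
import cv2
o=robot.get_obs();print(o)
for n in("scene","side"):
    p=robot.camera_params(n);print(n,p)
    cv2.imwrite(f"pics/{n}1.png",robot.camera(n)[:,:,::-1])
E
```

```text
pics
{'time': 0.0, 'q': array([-1.78512314e-01,  5.28479095e-01,  1.43389912e+00, -2.77044215e-06,
        1.18136547e+00, -1.78498119e-01]), 'joint_velocities': array([ 0.00013722, -0.00180972,  0.00148757,  0.00098617, -0.00063071,
       -0.00015885]), 'joint_torque': array([-5.45745443e-04, -4.40045428e+01, -1.76593530e+01,  6.32597599e-02,
        5.83207863e-02, -1.53719384e-04]), 'position': array([6.24316614e-01, 1.44326993e-04, 2.40564644e-01]), 'tool_rot': array([ 7.07111018e-01,  7.07101726e-01, -6.14439690e-04, -8.82726050e-04]), 'ft_force': array([0.09158286, 0.61420704, 0.47582067]), 'moment': array([0.00887904, 0.02609277, 0.02783284]), 'grip_width': 0.08722542076541874}
scene {'mtx': array([[519.31116465,   0.        , 284.73801576],
       [  0.        , 519.31116465, 203.56909612],
       [  0.        ,   0.        ,   1.        ]]), 'origin': array([1.38547242, 0.81646026, 1.31999477]), 'rotation': array([ 0.37526882,  0.84605137, -0.34775524, -0.14978883])}
side {'mtx': array([[408.72350727,   0.        , 284.22529382],
       [  0.        , 408.72350727, 212.69736604],
       [  0.        ,   0.        ,   1.        ]]), 'origin': array([ 0.26148857, -0.75883158,  0.9120359 ]), 'rotation': array([ 0.91276045, -0.1362886 ,  0.06062727, -0.38028689])}
```

View pics/scene1.png

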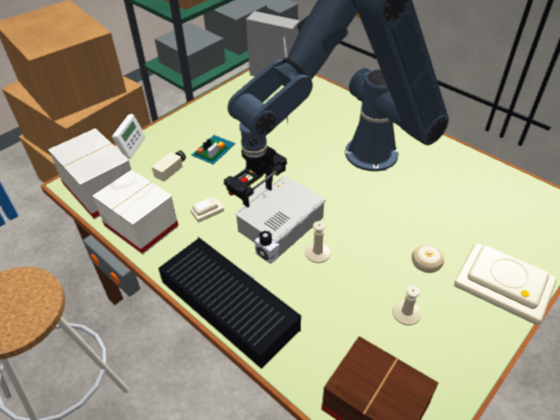

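View pics/side1.png

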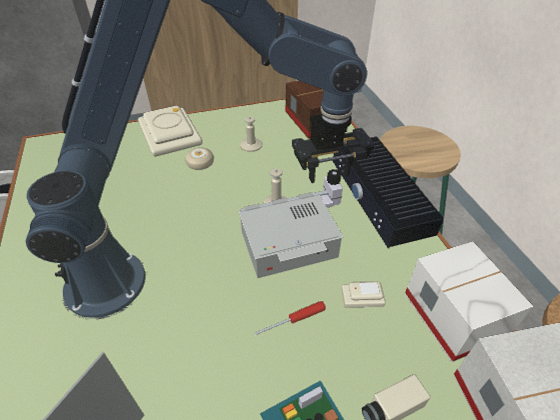

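The side view shows the case at (290,230), lip facing the camera, knob at (334,177), bracket_a at (276,187), detector at (363,294) and screwdriver at (292,318). In the scene view the knob is at (265,238). I'll zoom in on both.

Run:
```python
import cv2,numpy as np
a=cv2.imread("pics/scene1.png")[165:275,215:345];b=cv2.imread("pics/side1.png")[160:280,225:355]
f=lambda i:cv2.resize(i,(780,int(i.shape[0]*6)),interpolation=cv2.INTER_CUBIC)
a,b=f(a),f(b)
c=np.hstack([a[:660],b[:660]]);cv2.imwrite("pics/z1.png",cv2.resize(np.vstack([a]),(780,660)));cv2.imwrite("pics/z2.png",b[:,:].copy()[:600*2])
c=np.hstack([cv2.resize(a,(400,338)),cv2.resize(b,(400,369))[:338]]);cv2.imwrite("pics/z2.png",cv2.resize(b,(650,600)));cv2.imwrite("pics/z1.png",cv2.resize(a,(709,600)))
```

```text
(no output)
```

View pics/z2.png

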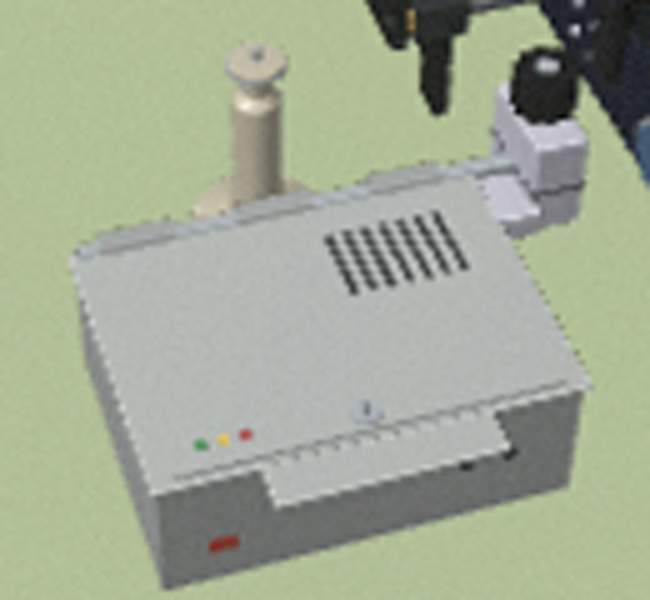

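View pics/z1.png

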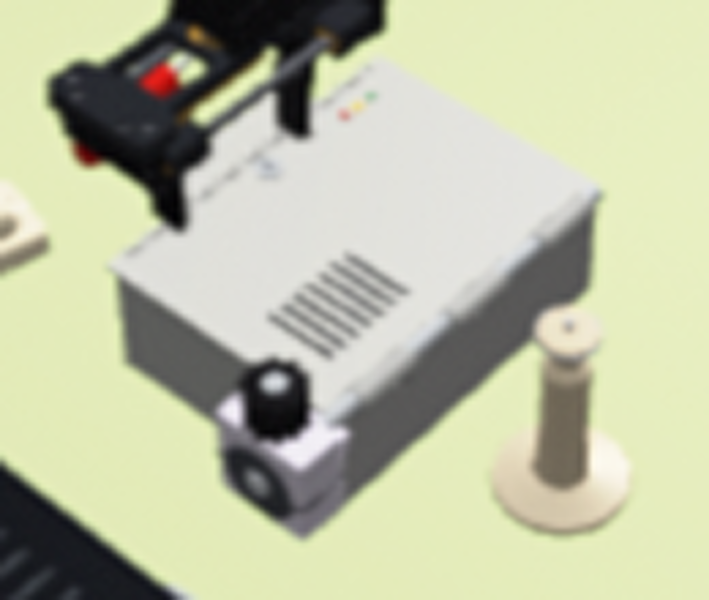

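```bash
cat > h.py <<'E'
from rig import robot
import numpy as np
from scipy.spatial.transform import Rotation as R
P={n:robot.camera_params(n) for n in("scene","side")}
def ray(n,u,v):
    p=P[n];d=R.from_quat(p["rotation"]).apply(np.linalg.inv(p["mtx"])@[u,v,1]);return p["origin"],d/np.linalg.norm(d)
def plane(n,uv,z):
    o,d=ray(n,*uv);return o+d*(z-o[2])/d[2]
def tri(a,b):
    A=0;B=0
    for n,uv in(("scene",a),("side",b)):
        o,d=ray(n,*uv);M=np.eye(3)-np.outer(d,d);A=A+M;B=B+M@o
    return np.linalg.solve(A,B)
def proj(n,X):
    p=P[n];c=p["mtx"]@R.from_quat(p["rotation"]).inv().apply(X-p["origin"]);return c[:2]/c[2]
S=lambda x,y:(225+x/5-.4,160+y/5-.4)
C=lambda x,y:(215+x/5.454-.4,165+y/5.454-.4)
E
python3 - <<'E'
from h import *
np.set_printoptions(precision=4,suppress=True)
print("knob cap tri",tri(C(275,382),S(546,66)),plane("scene",C(275,382),.158),plane("side",S(546,66),.158))
pts={"fl+x":(S(588,385),.09),"fl-x":(S(155,492),.09),"bl-x":(S(77,250),.09),"lip-x":(S(278,507),.088),"lip+x":(S(515,450),.088)}
W={k:plane("side",*v) for k,v in pts.items()}
W["s fl+x"]=plane("scene",C(110,265),.09);W["s bl-x"]=plane("scene",C(600,195),.09)
for k,v in W.items():print(k,v)
a=W["lip+x"]-W["lip-x"];print("lip len",np.linalg.norm(a),np.degrees(np.arctan2(a[1],a[0])))
a=W["fl+x"]-W["fl-x"];print("lid w",np.linalg.norm(a),np.degrees(np.arctan2(a[1],a[0])))
a=W["bl-x"]-W["s fl+x"]
print(W["fl+x"]-W["s fl+x"],W["bl-x"]-W["s bl-x"])
print("foot bracket side",plane("side",S(255,65),.135))
for k,z in(("detector tl",0),):pass
E
```

```text
knob cap tri [0.6799 0.0843 0.1568] [0.6818 0.0844 0.158 ] [0.6783 0.0839 0.158 ]
fl+x [ 0.635  -0.0998  0.09  ]
fl-x [ 0.3927 -0.1038  0.09  ]
bl-x [0.3938 0.0819 0.09  ]
lip-x [ 0.4509 -0.1299  0.088 ]
lip+x [ 0.5811 -0.1296  0.088 ]
s fl+x [ 0.6398 -0.0962  0.09  ]
s bl-x [0.3983 0.0845 0.09  ]
lip len 0.13024712099560792 0.15979392915379648
lid w 0.2422753363218275 0.9467213296860387
[-0.0049 -0.0036 -0.    ] [-0.0044 -0.0026 -0.    ]
foot bracket side [0.5239 0.1606 0.135 ]
```

Knob at (0.680, 0.084), and the cap triangulates to z = 0.157. The lip measures 130 mm, with its middle at (0.515, -0.130). The case x axis is close to world +y. Next I move over the knob and pre-rotate counter-clockwise.

Emit:
{"method": "apply_moves", "body": {"series": [[2.8, 1.8, 0, 0, 0, -7, 1], [5.6, 3.6, 0, 0, 0, -14, 1], [8.4, 5.5, 0, 0, 0, -21, 1], [8.4, 5.5, 0, 0, 0, -28, 1], [8.4, 5.5, 0, 0, 0, -35, 1]], "newtons": 50}}

```text
time: 0.52
position: [0.6804, 0.0861, 0.2405]
tool_rot: [0.458, 0.889, -0.0, -0.0]
ft_force: [-0.0, 0.0, 1.3]
grip_width: 0.087
```

Emit:
{"method": "apply_moves", "body": {"series": [[0, 0, 0, 0, 0, -7, 1], [0, 0, 0, 0, 0, -14, 1], [0, 0, 0, 0, 0, -21, 1], [0, 0, 0, 0, 0, -28, 1], [0, 0, 0, 0, 0, -35, 1]]}}

```text
time: 0.93
position: [0.6795, 0.0841, 0.2408]
tool_rot: [0.171, 0.985, -0.0, -0.001]
ft_force: [-0.5, 0.9, 0.2]
grip_width: 0.087
```

Emit:
{"method": "apply_moves", "body": {"series": [[0, 0, 0, 0, 0, -7, 1], [0, 0, 0, 0, 0, -14, 1], [0, 0, 0, 0, 0, -20, 1], [0, 0, 0, 0, 0, -20, 1], [0, 0, 0, 0, 0, -20, 1]]}}

```text
time: 1.35
position: [0.6797, 0.084, 0.241]
tool_rot: [0.001, 1.0, 0.0, -0.001]
ft_force: [-0.1, -0.2, 0.2]
grip_width: 0.0868
```

Emit:
{"method": "apply_moves", "body": {"series": [[0, 0, 3, 0, 0, 0, 1], [0, 0, 6, 0, 0, 0, 1], [0, 0, 8, 0, 0, 0, 1], [0, 0, 9.2, 0, 0, 0, 1], [0, 0, 9.2, 0, 0, 0, 1]]}}

```text
time: 1.77
position: [0.6778, 0.0841, 0.146]
tool_rot: [0.001, 1.0, 0.0, -0.003]
ft_force: [-0.4, 0.3, -0.0]
grip_width: 0.0872
```

Run:
```python
from rig import robot
import cv2,numpy as np
o=robot.get_obs();print(o['position'],o['ft_force'],o['moment'],o['q'])
w=robot.camera("wrist")[:,:,::-1];s=cv2.resize(robot.camera("side")[130:250,250:400,::-1],(525,420))
cv2.imwrite("pics/w1.png",cv2.resize(np.hstack([w,s]),(800,310)))
```

```text
[0.67778634 0.0840667  0.1459937 ] [-0.38506054  0.30749397 -0.0471608 ] [ 0.07782062 -0.07702494 -0.00550553] [-3.98436196e-02  7.13992789e-01  1.35063258e+00 -6.72900557e-06
  1.08385746e+00 -1.60901180e+00]
```

View pics/w1.png

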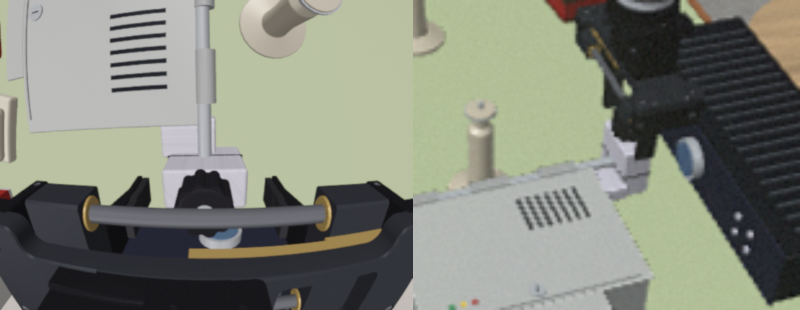

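The knob sits centred between the open jaws in the wrist view, at (203,200). I'm closing the grip now.

Emit:
{"method": "apply_moves", "body": {"series": [[-0.2, 0, -0.2, 0, 0, 0, 0], [-0.2, 0, -0.2, 0, 0, 0, 0], [-0.2, 0, -0.2, 0, 0, 0, 0], [-0.2, 0, -0.2, 0, 0, 0, 0], [-0.2, 0, -0.2, 0, 0, 0, 0]], "newtons": 50}}

```text
time: 2.28
position: [0.6823, 0.084, 0.1523]
tool_rot: [0.0, 1.0, -0.0, 0.001]
ft_force: [0.1, -0.7, -0.2]
grip_width: 0.0614
```

Emit:
{"method": "apply_moves", "body": {"series": [[0, 0, 0, 0, 0, 0, 0], [0, 0, 0, 0, 0, 0, 0], [0, 0, 0, 0, 0, 0, 0], [0, 0, 0, 0, 0, 0, 0], [0, 0, 0, 0, 0, 0, 0]]}}

```text
time: 2.7
position: [0.6819, 0.0826, 0.1516]
tool_rot: [-0.0, 1.0, -0.001, -0.0]
ft_force: [0.0, -5.5, 1.3]
grip_width: 0.0393
```

```bash
cat > st.py <<'E'
from rig import robot
import numpy as np
from scipy.spatial.transform import Rotation as R
np.set_printoptions(precision=4,suppress=True)
o=robot.get_obs();r=R.from_quat(o['tool_rot']).as_matrix()
print(round(o['time'],2),o['position'],'F',o['ft_force'],'M',o['moment'],'w',round(o['grip_width'],4),'q6 %.3f'%o['q'][5],'cw yaw %.3f'%-np.arctan2(r[1,0],r[0,0]),'t6 %.3f'%o['joint_torque'][5])
E
python3 st.py
```

```text
2.7 [0.6819 0.0826 0.1516] F [ 0.03   -5.4762  1.2759] M [-0.7314  0.0965  0.0591] w 0.0393 q6 -1.611 cw yaw 3.141 t6 0.071
```

Gripped at 39 mm. Now I turn and log the moment.

Emit:
{"method": "apply_moves", "body": {"series": [[0, 0, 0, 0, 0, 3, 0], [0, 0, 0, 0, 0, 6, 0], [0, 0, 0, 0, 0, 9, 0], [0, 0, 0, 0, 0, 12, 0], [0, 0, 0, 0, 0, 12, 0]]}}

```text
time: 3.12
position: [0.6819, 0.0822, 0.1515]
tool_rot: [0.105, 0.994, -0.002, -0.0]
ft_force: [-0.6, -6.1, 1.1]
grip_width: 0.039
```

```bash
python3 st.py
```

```text
3.12 [0.6819 0.0822 0.1515] F [-0.5598 -6.0762  1.0882] M [-0.9647  0.0737  0.0768] w 0.039 q6 -1.400 cw yaw -2.931 t6 0.320
```

Emit:
{"method": "apply_moves", "body": {"series": [[0, 0, 0, 0, 0, 3, 0], [0, 0, 0, 0, 0, 6, 0], [0, 0, 0, 0, 0, 8, 0], [0, 0, 0, 0, 0, 8, 0], [0, 0, 0, 0, 0, 8, 0]]}}

```text
time: 3.53
position: [0.6818, 0.0819, 0.1515]
tool_rot: [0.173, 0.985, -0.002, -0.0]
ft_force: [-0.8, -6.5, -0.1]
grip_width: 0.0388
```

```bash
python3 st.py
```

```text
3.53 [0.6818 0.0819 0.1515] F [-0.8235 -6.5245 -0.1049] M [-0.921   0.1     0.0642] w 0.0388 q6 -1.262 cw yaw -2.793 t6 0.153
```

Emit:
{"method": "apply_moves", "body": {"series": [[0, 0, 0, 0, 0, 2, 0], [0, 0, 0, 0, 0, 4, 0], [0, 0, 0, 0, 0, 6, 0], [0, 0, 0, 0, 0, 8, 0], [0, 0, 0, 0, 0, 10, 0]]}}

```text
time: 3.95
position: [0.6817, 0.0817, 0.1516]
tool_rot: [0.259, 0.966, -0.002, 0.0]
ft_force: [-1.0, -8.2, 1.0]
grip_width: 0.039
```

```bash
python3 st.py
```

```text
3.95 [0.6817 0.0817 0.1516] F [-0.9505 -8.1982  1.0311] M [-1.0493  0.1836  0.4958] w 0.039 q6 -1.087 cw yaw -2.619 t6 0.241
```

Emit:
{"method": "apply_moves", "body": {"series": [[0, 0, 0, 0, 0, 2, 0], [0, 0, 0, 0, 0, 4, 0], [0, 0, 0, 0, 0, 6, 0], [0, 0, 0, 0, 0, 8, 0], [0, 0, 0, 0, 0, 10, 0]]}}

```text
time: 4.37
position: [0.6815, 0.0814, 0.1516]
tool_rot: [0.342, 0.94, -0.003, 0.0]
ft_force: [-1.6, -8.1, 1.4]
grip_width: 0.0388
```

```bash
python3 st.py
```

```text
4.37 [0.6815 0.0814 0.1516] F [-1.5899 -8.0529  1.4073] M [-1.1948  0.2128  0.5048] w 0.0388 q6 -0.912 cw yaw -2.444 t6 0.300
```

At rest the torque relaxes. While moving, Mz is about 0.50, which is 0.45 of drag plus a 0.05 offset. I'll continue at the same speed.

Emit:
{"method": "apply_moves", "body": {"series": [[-0.1, -0.1, 0, 0, 0, 2, 0], [-0.1, -0.1, 0, 0, 0, 4, 0], [-0.1, -0.1, 0, 0, 0, 6, 0], [-0.1, -0.1, 0, 0, 0, 8, 0], [-0.1, -0.1, 0, 0, 0, 10, 0]]}}

```text
time: 4.78
position: [0.6813, 0.0811, 0.1515]
tool_rot: [0.422, 0.907, -0.002, -0.0]
ft_force: [-1.7, -5.4, 1.9]
grip_width: 0.0386
```

```bash
python3 st.py
```

```text
4.78 [0.6813 0.0811 0.1515] F [-1.6826 -5.4122  1.8653] M [-0.8332  0.3127  0.5884] w 0.0386 q6 -0.740 cw yaw -2.270 t6 0.356
```

Emit:
{"method": "apply_moves", "body": {"series": [[0, 0, 0, 0, 0, 2, 0], [0, 0, 0, 0, 0, 4, 0], [0, 0, 0, 0, 0, 6, 0], [0, 0, 0, 0, 0, 8, 0], [0, 0, 0, 0, 0, 10, 0]]}}

```text
time: 5.2
position: [0.681, 0.0809, 0.1515]
tool_rot: [0.499, 0.866, -0.002, -0.0]
ft_force: [-2.2, -6.0, 1.9]
grip_width: 0.0388
```

```bash
python3 st.py
```

```text
5.2 [0.681  0.0809 0.1515] F [-2.243  -5.98    1.8961] M [-0.8615  0.3868  0.6601] w 0.0388 q6 -0.566 cw yaw -2.096 t6 0.417
```

Emit:
{"method": "apply_moves", "body": {"series": [[0, 0, 0, 0, 0, 2, 0], [0, 0, 0, 0, 0, 4, 0], [0, 0, 0, 0, 0, 6, 0], [0, 0, 0, 0, 0, 8, 0], [0, 0, 0, 0, 0, 10, 0]]}}

```text
time: 5.62
position: [0.6807, 0.0808, 0.1516]
tool_rot: [0.573, 0.82, -0.003, -0.0]
ft_force: [-2.3, -6.4, 2.4]
grip_width: 0.0393
```

```bash
python3 st.py
```

```text
5.62 [0.6807 0.0808 0.1516] F [-2.3427 -6.3893  2.4105] M [-0.9616  0.4598  0.7737] w 0.0393 q6 -0.391 cw yaw -1.922 t6 0.478
```

Joint-6 torque climbs linearly at 0.34 N m/rad from q6 = -1.087 onward, so the bite came at or before that, at about -1.15 by absolute level. That puts me about 0.75 rad past it. I'll back off about 20° to land near 0.4.

Emit:
{"method": "apply_moves", "body": {"series": [[0, 0, 0, 0, 0, -4, 0], [0, 0, 0, 0, 0, -8, 0], [0, 0, 0, 0, 0, -12, 0], [0, 0, 0, 0, 0, -16, 0], [0, 0, 0, 0, 0, -20, 0]]}}

```text
time: 6.03
position: [0.6813, 0.0811, 0.1516]
tool_rot: [0.422, 0.907, -0.001, -0.001]
ft_force: [-2.3, -5.0, 2.6]
grip_width: 0.0391
```

```bash
python3 st.py
```

```text
6.03 [0.6813 0.0811 0.1516] F [-2.321  -4.9841  2.5559] M [-0.8215  0.2806 -0.2644] w 0.0391 q6 -0.742 cw yaw -2.271 t6 0.254
```

Emit:
{"method": "apply_moves", "body": {"series": [[0, 0, 0, 0, 0, 0, 0], [0, 0, 0, 0, 0, 0, 0], [0, 0, 0, 0, 0, 0, 1], [0, 0, 0, 0, 0, 0, 1], [0, 0, 0, 0, 0, 0, 1]]}}

```text
time: 6.45
position: [0.6822, 0.0833, 0.1515]
tool_rot: [0.423, 0.906, 0.001, -0.0]
ft_force: [0.3, 0.4, 0.2]
grip_width: 0.052
```

```bash
python3 st.py
```

```text
6.45 [0.6822 0.0833 0.1515] F [0.2605 0.3795 0.1848] M [ 0.0285 -0.0378 -0.0388] w 0.052 q6 -0.740 cw yaw -2.268 t6 -0.000
```

The backing torque of -0.26 against +0.59 forward at the same angle gives a spring part of 0.16, so about 0.45 rad past the bite, which is in the good band. Next I retreat upward, and compute bystander positions and the wrist camera mounting.

Emit:
{"method": "apply_moves", "body": {"series": [[0, 0, -3, 0, 0, 0, 1], [0, 0, -6, 0, 0, 7, 1], [0, 0, -9, 0, 0, 14, 1], [0, 0, -10, 0, 0, 21, 1], [0, 0, -10, 0, 0, 28, 1]]}}

```text
time: 6.87
position: [0.6846, 0.0835, 0.2564]
tool_rot: [0.632, 0.775, 0.003, 0.003]
ft_force: [0.1, 0.2, 0.2]
grip_width: 0.0832
```

```bash
python3 st.py
python3 - <<'E'
from h import *
np.set_printoptions(precision=3,suppress=True)
o=robot.get_obs();p=robot.camera_params("wrist");r=R.from_quat(o['tool_rot'])
print("cam in tool",r.inv().apply(p["origin"]-o["position"]), r.as_matrix())
for k,uv,z in(("drv tip",(256,333),.01),("drv end",(325,305),.015),("det",(363,294),.03),("det l",(343,297),.0),("cam",(400,400),.03)):print(k,plane("side",uv,z))
E
```

```text
6.87 [0.6846 0.0835 0.2564] F [0.079  0.159  0.2459] M [ 0.0224  0.025  -0.0186] w 0.0832 q6 -0.245 cw yaw -1.775 t6 -0.967
cam in tool [ 0.081  0.001 -0.144] [[-0.202  0.979  0.009]
 [ 0.979  0.202  0.001]
 [-0.001  0.009 -1.   ]]
drv tip [ 0.349 -0.265  0.01 ]
drv end [ 0.536 -0.243  0.015]
det [ 0.636 -0.25   0.03 ]
det l [ 0.594 -0.226  0.   ]
cam [ 0.598 -0.514  0.03 ]
```

Emit:
{"method": "apply_moves", "body": {"series": [[-3.1, -2.5, 0, 0, 0, 3, 0], [-6.2, -5, 0, 0, 0, 6, 0], [-9.3, -7.5, 0, 0, 0, 9, 0], [-12.4, -10, 0, 0, 0, 11.7, 0], [-15.6, -12.5, 0, 0, 0, 11.7, 0]], "newtons": 20}}

```text
time: 7.28
position: [0.5916, -0.0963, 0.2517]
tool_rot: [0.705, 0.709, 0.001, -0.0]
ft_force: [0.4, -0.4, -0.2]
grip_width: 0.0616
```

```bash
python3 st.py
```

```text
7.28 [ 0.5916 -0.0963  0.2517] F [ 0.3655 -0.3708 -0.2077] M [-0.015  -0.0116 -0.0088] w 0.0616 q6 -0.353 cw yaw -1.575 t6 0.802
```

Emit:
{"method": "apply_moves", "body": {"series": [[-3.5, -1.6, 0, 0, 7, 0, 0], [-7, -3.2, 0, 0, 14, 0, 0], [-10.5, -4.8, 0, 0, 21, 0, 0], [-13, -6.4, 0, 0, 28, 0, 0], [-15.4, -7.7, 0, 0, 35, 0, 0]]}}

```text
time: 7.7
position: [0.5157, -0.2526, 0.2529]
tool_rot: [0.672, 0.676, 0.215, -0.213]
ft_force: [0.4, 0.7, -0.2]
grip_width: 0.0285
```

Emit:
{"method": "apply_moves", "body": {"series": [[0, 0, 0, 0, 7, 0, 0], [0, 0, 0, 0, 14, 0, 0], [0, 0, 0, 0, 21, 0, 0], [0, 0, 0, 0, 25, 0, 0], [0, 0, 0, 0, 25, 0, 0]]}}

```text
time: 8.12
position: [0.5157, -0.2516, 0.2483]
tool_rot: [0.611, 0.612, 0.354, -0.356]
ft_force: [1.0, -0.3, -1.2]
grip_width: 0.0013
```

```bash
python3 st.py
python3 - <<'E'
from h import *
np.set_printoptions(precision=3,suppress=True)
o=robot.get_obs();print(o['q'],R.from_quat(o['tool_rot']).as_matrix())
E
```

```text
8.12 [ 0.5157 -0.2516  0.2483] F [ 0.9755 -0.3247 -1.1858] M [-0.5243 -0.0155  0.0047] w 0.0013 q6 -0.971 cw yaw -1.568 t6 0.015
[-0.924  0.807  1.274  0.593  1.944 -0.971] [[ 0.002  1.    -0.003]
 [ 0.496  0.002  0.869]
 [ 0.869 -0.003 -0.496]]
```

Emit:
{"method": "apply_moves", "body": {"series": [[-3, 0, 2.7, 0, 0, 0, 0], [-6, 0, 5.4, 0, 0, 0, 0], [-9, 0, 8.1, 0, 0, 0, 0], [-11.7, 0, 10.6, 0, 0, 0, 0], [-13.7, 0, 12.4, 0, 0, 0, 0]]}}

```text
time: 8.53
position: [0.5159, -0.2097, 0.0688]
tool_rot: [0.611, 0.615, 0.352, -0.355]
ft_force: [0.2, -0.2, 0.5]
grip_width: 0.0007
```

Emit:
{"method": "apply_moves", "body": {"series": [[0, 0, 0, 0, 0, 0, 0], [0, 0, 0, 0, 0, 0, 0]]}}

```text
time: 8.7
position: [0.5162, -0.2104, 0.0711]
tool_rot: [0.61, 0.614, 0.353, -0.355]
ft_force: [0.5, 0.1, 0.0]
grip_width: 0.0004
```

```bash
python3 st.py
python3 - <<'E'
from rig import robot
import cv2,numpy as np
w=robot.camera("wrist")[:,:,::-1];s=cv2.resize(robot.camera("side")[170:330,230:400,::-1],(446,420))
cv2.imwrite("pics/w2.png",cv2.resize(np.hstack([w,s]),(800,334)))
E
```

```text
8.7 [ 0.5162 -0.2104  0.0711] F [0.5243 0.0795 0.0336] M [-0.4454 -0.0014 -0.0158] w 0.0004 q6 -1.131 cw yaw -1.576 t6 0.014
```

View pics/w2.png

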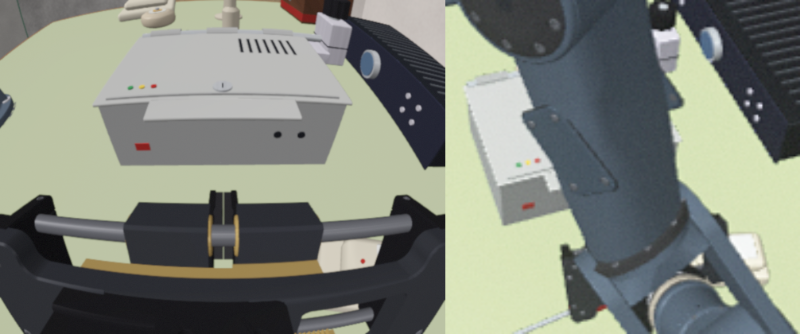

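The closed fingers sit centred in front of the lip: lip centre at column 222, fingers at 223. I'm sliding under it.

Emit:
{"method": "apply_moves", "body": {"series": [[0.9, 0, 1.7, 0, 0, 0, 0], [1.8, 0, 3.4, 0, 0, 0, 0], [2.7, 0, 5.1, 0, 0, 0, 0], [3.5, 0, 6.6, 0, 0, 0, 0], [3.5, 0, 6.6, 0, 0, 0, 0]]}}

```text
time: 9.22
position: [0.5156, -0.1346, 0.071]
tool_rot: [0.61, 0.615, 0.352, -0.354]
ft_force: [-0.4, 1.5, 0.4]
grip_width: 0.0007
```

```bash
python3 st.py
python3 - <<'E'
from rig import robot
import cv2,numpy as np
w=robot.camera("wrist")[:,:,::-1]
cv2.imwrite("pics/w3.png",cv2.resize(w[100:400],(784,420)))
E
```

```text
9.22 [ 0.5156 -0.1346  0.071 ] F [-0.3794  1.529   0.4314] M [-0.4807  0.014   0.0272] w 0.0007 q6 -1.152 cw yaw -1.581 t6 0.007
```

View pics/w3.png

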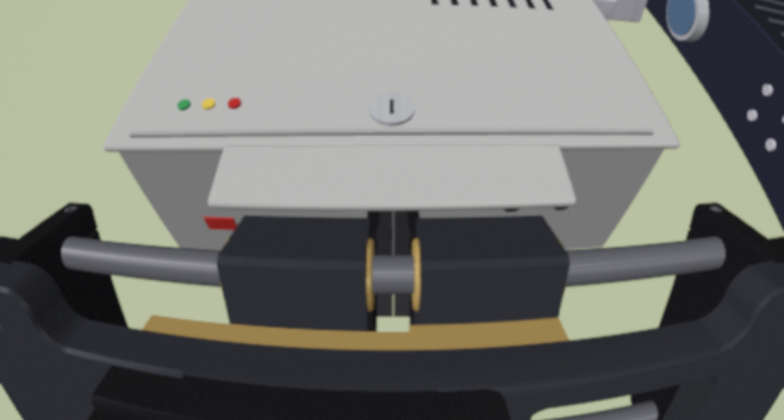

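The fingertips are under the lip and clear of the wall. I raise gently to contact.

Emit:
{"method": "apply_moves", "body": {"series": [[0.13, 0, -0.07, 0, 0, 0, 0], [0.26, 0, -0.15, 0, 0, 0, 0], [0.39, 0, -0.22, 0, 0, 0, 0], [0.43, 0, -0.25, 0, 0, 0, 0], [0.43, 0, -0.25, 0, 0, 0, 0]]}}

```text
time: 9.68
position: [0.5157, -0.1377, 0.0734]
tool_rot: [0.611, 0.614, 0.353, -0.354]
ft_force: [0.9, -1.0, 0.8]
grip_width: 0.0007
```

```bash
python3 st.py
cat > arc.py <<'E'
import numpy as np,sys
f0=float(sys.argv[1]);n=int(sys.argv[2]) if len(sys.argv)>2 else 1;step=.02
th=lambda f:np.radians(30)+np.radians(22)*f/.785
def tcp(f):
    H=np.array([.0825,.088]);c=H+.211*np.array([-np.cos(f),np.sin(f)])-.002*np.array([np.sin(f),np.cos(f)])
    return c-.0095*np.array([np.sin(th(f)),np.cos(th(f))])
for k in range(n):
    t=th(f0);X=np.array([np.sin(t),np.cos(t)]);Z=np.array([np.cos(t),-np.sin(t)])
    rows=[]
    for i in range(1,6):
        f=f0+step*i;d=(tcp(f)-tcp(f0))*100
        rows.append([round(d@X,2),0,round(d@Z,2),0,round(-np.degrees(th(f)-t),1),0,0])
    print(round(f0,2),tcp(f0).round(4),rows);f0+=5*step
E
python3 arc.py 0 9
```

```text
9.68 [ 0.5157 -0.1377  0.0734] F [ 0.8946 -1.0312  0.7753] M [-0.5385 -0.004   0.01  ] w 0.0007 q6 -1.148 cw yaw -1.576 t6 0.036
0.0 [-0.1332  0.0778] [[np.float64(0.37), 0, np.float64(-0.22), 0, np.float64(-0.6), 0, 0], [np.float64(0.74), 0, np.float64(-0.43), 0, np.float64(-1.1), 0, 0], [np.float64(1.11), 0, np.float64(-0.64), 0, np.float64(-1.7), 0, 0], [np.float64(1.49), 0, np.float64(-0.84), 0, np.float64(-2.2), 0, 0], [np.float64(1.87), 0, np.float64(-1.03), 0, np.float64(-2.8), 0, 0]]
0.1 [-0.1328  0.0991] [[np.float64(0.38), 0, np.float64(-0.2), 0, np.float64(-0.6), 0, 0], [np.float64(0.76), 0, np.float64(-0.39), 0, np.float64(-1.1), 0, 0], [np.float64(1.14), 0, np.float64(-0.58), 0, np.float64(-1.7), 0, 0], [np.float64(1.53), 0, np.float64(-0.76), 0, np.float64(-2.2), 0, 0], [np.float64(1.92), 0, np.float64(-0.93), 0, np.float64(-2.8), 0, 0]]
0.2 [-0.1302  0.1202] [[np.float64(0.39), 0, np.float64(-0.18), 0, np.float64(-0.6), 0, 0], [np.float64(0.77), 0, np.float64(-0.36), 0, np.float64(-1.1), 0, 0], [np.float64(1.17), 0, np.float64(-0.52), 0, np.float64(-1.7), 0, 0], [np.fl
[... 1631 characters left out ...]
4(0.42), 0, np.float64(-0.08), 0, np.float64(-0.6), 0, 0], [np.float64(0.83), 0, np.float64(-0.15), 0, np.float64(-1.1), 0, 0], [np.float64(1.25), 0, np.float64(-0.21), 0, np.float64(-1.7), 0, 0], [np.float64(1.67), 0, np.float64(-0.27), 0, np.float64(-2.2), 0, 0], [np.float64(2.09), 0, np.float64(-0.31), 0, np.float64(-2.8), 0, 0]]
0.8 [-0.0735  0.2322] [[np.float64(0.42), 0, np.float64(-0.06), 0, np.float64(-0.6), 0, 0], [np.float64(0.84), 0, np.float64(-0.11), 0, np.float64(-1.1), 0, 0], [np.float64(1.26), 0, np.float64(-0.15), 0, np.float64(-1.7), 0, 0], [np.float64(1.68), 0, np.float64(-0.18), 0, np.float64(-2.2), 0, 0], [np.float64(2.1), 0, np.float64(-0.2), 0, np.float64(-2.8), 0, 0]]
```

Emit:
{"method": "apply_moves", "body": {"series": [[0.15, 0, 0.2, 0, 0, 0, 0], [0.3, 0, 0.15, 0, 0, 0, 0], [0.4, 0, 0.1, 0, 0, 0, 0], [0.45, 0, 0.08, 0, 0, 0, 0], [0.45, 0, 0.08, 0, 0, 0, 0]]}}

```text
time: 10.1
position: [0.5153, -0.134, 0.0761]
tool_rot: [0.611, 0.614, 0.352, -0.354]
ft_force: [-0.6, 0.3, -4.6]
grip_width: 0.0004
```

```bash
python3 st.py
```

```text
10.1 [ 0.5153 -0.134   0.0761] F [-0.6024  0.3127 -4.5847] M [-0.9909  0.0299  0.035 ] w 0.0004 q6 -1.146 cw yaw -1.576 t6 0.044
```

Contact: 4.6 N down on the tool. Now the first slow piece of the arc.

Emit:
{"method": "apply_moves", "body": {"series": [[0.15, 0, -0.09, 0, -0.2, 0, 0], [0.3, 0, -0.17, 0, -0.4, 0, 0], [0.45, 0, -0.26, 0, -0.7, 0, 0], [0.6, 0, -0.35, 0, -0.9, 0, 0], [0.74, 0, -0.43, 0, -1.1, 0, 0]]}}

```text
time: 10.52
position: [0.5154, -0.134, 0.0853]
tool_rot: [0.614, 0.618, 0.346, -0.348]
ft_force: [-1.6, 0.7, -4.4]
grip_width: 0.0007
```

```bash
python3 st.py
```

```text
10.52 [ 0.5154 -0.134   0.0853] F [-1.5617  0.7053 -4.3964] M [-1.1708  0.0877  0.1371] w 0.0007 q6 -1.135 cw yaw -1.576 t6 0.033
```

About 4.7 N while lifting, which is in the 3 to 8 N window. Continuing the arc.

Emit:
{"method": "apply_moves", "body": {"series": [[0.37, 0, -0.21, 0, -0.6, 0, 0], [0.75, 0, -0.42, 0, -1.1, 0, 0], [1.12, 0, -0.62, 0, -1.7, 0, 0], [1.5, 0, -0.81, 0, -2.2, 0, 0], [1.89, 0, -1.0, 0, -2.8, 0, 0]]}}

```text
time: 10.93
position: [0.5153, -0.1326, 0.1072]
tool_rot: [0.623, 0.626, 0.331, -0.333]
ft_force: [-1.0, 0.4, -5.6]
grip_width: 0.0003
```

```bash
python3 st.py
```

```text
10.93 [ 0.5153 -0.1326  0.1072] F [-0.9713  0.4154 -5.6357] M [-1.1962  0.0502  0.1712] w 0.0003 q6 -1.106 cw yaw -1.576 t6 -0.003
```

Emit:
{"method": "apply_moves", "body": {"series": [[0.38, 0, -0.19, 0, -0.6, 0, 0], [0.76, 0, -0.38, 0, -1.1, 0, 0], [1.15, 0, -0.56, 0, -1.7, 0, 0], [1.54, 0, -0.73, 0, -2.2, 0, 0], [1.93, 0, -0.9, 0, -2.8, 0, 0]]}}

```text
time: 11.35
position: [0.5154, -0.1293, 0.1281]
tool_rot: [0.63, 0.634, 0.316, -0.318]
ft_force: [-1.3, -0.2, -5.9]
grip_width: 0.0
```

```bash
python3 st.py
```

```text
11.35 [ 0.5154 -0.1293  0.1281] F [-1.3472 -0.2196 -5.8669] M [-1.2701  0.0373  0.1797] w 0.0 q6 -1.075 cw yaw -1.576 t6 -0.006
```

Emit:
{"method": "apply_moves", "body": {"series": [[0.39, 0, -0.17, 0, -0.6, 0, 0], [0.78, 0, -0.34, 0, -1.1, 0, 0], [1.17, 0, -0.5, 0, -1.7, 0, 0], [1.57, 0, -0.65, 0, -2.2, 0, 0], [1.97, 0, -0.79, 0, -2.8, 0, 0]]}}

```text
time: 11.77
position: [0.5154, -0.1239, 0.1486]
tool_rot: [0.638, 0.641, 0.301, -0.302]
ft_force: [-1.7, -1.2, -5.4]
grip_width: 0.0005
```

```bash
python3 st.py
```

```text
11.77 [ 0.5154 -0.1239  0.1486] F [-1.6821 -1.2094 -5.3993] M [-1.3076  0.1133  0.2357] w 0.0005 q6 -1.041 cw yaw -1.576 t6 -0.010
```

Emit:
{"method": "apply_moves", "body": {"series": [[0.39, 0, -0.15, 0, -0.6, 0, 0], [0.79, 0, -0.3, 0, -1.1, 0, 0], [1.2, 0, -0.44, 0, -1.7, 0, 0], [1.6, 0, -0.57, 0, -2.2, 0, 0], [2.01, 0, -0.69, 0, -2.8, 0, 0]]}}

```text
time: 12.18
position: [0.5153, -0.1164, 0.1684]
tool_rot: [0.645, 0.649, 0.285, -0.286]
ft_force: [-1.6, -1.8, -5.9]
grip_width: 0.0004
```

```bash
python3 st.py; python3 arc.py .44 4 | sed 's/np.float64//g'
```

```text
12.18 [ 0.5153 -0.1164  0.1684] F [-1.5879 -1.8204 -5.8602] M [-1.1523  0.1586  0.1479] w 0.0004 q6 -1.005 cw yaw -1.576 t6 -0.013
0.44 [-0.1157  0.169 ] [[(0.4), 0, (-0.13), 0, (-0.6), 0, 0], [(0.81), 0, (-0.26), 0, (-1.1), 0, 0], [(1.22), 0, (-0.38), 0, (-1.7), 0, 0], [(1.63), 0, (-0.48), 0, (-2.2), 0, 0], [(2.04), 0, (-0.59), 0, (-2.8), 0, 0]]
0.54 [-0.1062  0.1881] [[(0.41), 0, (-0.11), 0, (-0.6), 0, 0], [(0.82), 0, (-0.22), 0, (-1.1), 0, 0], [(1.23), 0, (-0.31), 0, (-1.7), 0, 0], [(1.65), 0, (-0.4), 0, (-2.2), 0, 0], [(2.07), 0, (-0.48), 0, (-2.8), 0, 0]]
0.64 [-0.095  0.206] [[(0.41), 0, (-0.09), 0, (-0.6), 0, 0], [(0.83), 0, (-0.17), 0, (-1.1), 0, 0], [(1.25), 0, (-0.25), 0, (-1.7), 0, 0], [(1.67), 0, (-0.32), 0, (-2.2), 0, 0], [(2.08), 0, (-0.37), 0, (-2.8), 0, 0]]
0.74 [-0.082   0.2228] [[(0.42), 0, (-0.07), 0, (-0.6), 0, 0], [(0.84), 0, (-0.13), 0, (-1.1), 0, 0], [(1.26), 0, (-0.19), 0, (-1.7), 0, 0], [(1.68), 0, (-0.23), 0, (-2.2), 0, 0], [(2.1), 0, (-0.27), 0, (-2.8), 0, 0]]
```

Tracking the predicted arc to within 1 mm, with force near 6 N.

Emit:
{"method": "apply_moves", "body": {"series": [[0.4, 0, -0.13, 0, -0.6, 0, 0], [0.81, 0, -0.26, 0, -1.1, 0, 0], [1.22, 0, -0.38, 0, -1.7, 0, 0], [1.63, 0, -0.48, 0, -2.2, 0, 0], [2.04, 0, -0.59, 0, -2.8, 0, 0]]}}

```text
time: 12.6
position: [0.5152, -0.1069, 0.1875]
tool_rot: [0.652, 0.655, 0.269, -0.271]
ft_force: [-1.2, -0.7, -3.6]
grip_width: 0.0009
```

```bash
python3 st.py
```

```text
12.6 [ 0.5152 -0.1069  0.1875] F [-1.1864 -0.6642 -3.5732] M [-1.0818  0.1342  0.2236] w 0.0009 q6 -0.966 cw yaw -1.576 t6 -0.021
```

Emit:
{"method": "apply_moves", "body": {"series": [[0.41, 0, -0.11, 0, -0.6, 0, 0], [0.82, 0, -0.22, 0, -1.1, 0, 0], [1.23, 0, -0.31, 0, -1.7, 0, 0], [1.65, 0, -0.4, 0, -2.2, 0, 0], [2.07, 0, -0.48, 0, -2.8, 0, 0]]}}

```text
time: 13.02
position: [0.5152, -0.0957, 0.2055]
tool_rot: [0.658, 0.662, 0.253, -0.254]
ft_force: [-0.4, -1.8, -5.4]
grip_width: 0.0008
```

```bash
python3 st.py
```

```text
13.02 [ 0.5152 -0.0957  0.2055] F [-0.437  -1.8138 -5.3537] M [-1.2145  0.2068  0.2232] w 0.0008 q6 -0.924 cw yaw -1.576 t6 -0.022
```

Emit:
{"method": "apply_moves", "body": {"series": [[0.41, 0, -0.09, 0, -0.6, 0, 0], [0.83, 0, -0.17, 0, -1.1, 0, 0], [1.25, 0, -0.25, 0, -1.7, 0, 0], [1.67, 0, -0.32, 0, -2.2, 0, 0], [2.08, 0, -0.37, 0, -2.8, 0, 0]]}}

```text
time: 13.43
position: [0.5151, -0.0827, 0.2221]
tool_rot: [0.664, 0.668, 0.237, -0.238]
ft_force: [-2.3, -1.7, -3.7]
grip_width: 0.0005
```

```bash
python3 st.py
```

```text
13.43 [ 0.5151 -0.0827  0.2221] F [-2.3334 -1.6602 -3.721 ] M [-1.115   0.2144  0.2483] w 0.0005 q6 -0.878 cw yaw -1.576 t6 -0.021
```

Emit:
{"method": "apply_moves", "body": {"series": [[0.42, 0, -0.07, 0, -0.6, 0, 0], [0.84, 0, -0.13, 0, -1.1, 0, 0], [1.05, 0, -0.16, 0, -1.4, 0, 0], [1.05, 0, -0.16, 0, -1.4, 0, 0], [1.05, 0, -0.16, 0, -1.4, 0, 0]]}}

```text
time: 13.85
position: [0.5155, -0.0753, 0.2303]
tool_rot: [0.667, 0.671, 0.23, -0.23]
ft_force: [-0.8, -1.9, -1.5]
grip_width: 0.0005
```

```bash
python3 st.py
```

```text
13.85 [ 0.5155 -0.0753  0.2303] F [-0.7983 -1.8577 -1.4793] M [-0.6978  0.1208  0.12  ] w 0.0005 q6 -0.855 cw yaw -1.577 t6 0.048
```

Emit:
{"method": "apply_moves", "body": {"series": [[-0.1, 0, 0, 0, 0, 0, 0], [-0.25, 0, 0, 0, 0, 0, 0], [-0.5, 0, 0, 0, 0, 0, 0], [-0.8, 0, 0, 0, 0, 0, 0], [-1.1, 0, 0, 0, 0, 0, 0]]}}

```text
time: 14.27
position: [0.5154, -0.0847, 0.2228]
tool_rot: [0.667, 0.67, 0.229, -0.23]
ft_force: [0.3, -0.0, -0.1]
grip_width: 0.0002
```

```bash
python3 st.py
```

```text
14.27 [ 0.5154 -0.0847  0.2228] F [ 0.2711 -0.0002 -0.1059] M [-0.3892 -0.0265  0.0005] w 0.0002 q6 -0.869 cw yaw -1.576 t6 0.052
```

Emit:
{"method": "apply_moves", "body": {"series": [[-0.5, 0, -2, 0, 0, 0, 0], [-1, 0, -5, 0, 0, 0, 0], [-1.5, 0, -8, 0, 0, 0, 0], [-2, 0, -11, 0, 0, 0, 0], [-2, 0, -14, 0, 0, 0, 0]]}}

```text
time: 14.68
position: [0.5155, -0.1878, 0.3214]
tool_rot: [0.667, 0.67, 0.229, -0.231]
ft_force: [0.4, -0.0, -0.2]
grip_width: 0.0002
```

Emit:
{"method": "apply_moves", "body": {"series": [[0, 0, 0, 0, 0, 0, 0], [0, 0, 0, 0, 0, 0, 0], [0, 0, 0, 0, 0, 0, 0], [0, 0, 0, 0, 0, 0, 0], [0, 0, 0, 0, 0, 0, 0]]}}

```text
time: 15.1
position: [0.5152, -0.185, 0.3201]
tool_rot: [0.667, 0.67, 0.229, -0.232]
ft_force: [-0.1, 0.3, 0.1]
grip_width: 0.0007
```

```bash
python3 st.py
python3 - <<'E'
from rig import robot
import cv2,numpy as np
a=[robot.camera("wrist")[:,:,::-1],robot.camera("scene")[:,:,::-1]]
for _ in range(20):robot.camera("side")
a+=[robot.camera("scene")[:,:,::-1],robot.camera("side")[:,:,::-1]]
f=lambda i,y,x:cv2.resize(i[y:y+150,x:x+200],(400,300),interpolation=cv2.INTER_CUBIC)
cv2.imwrite("pics/e.png",np.vstack([np.hstack([cv2.resize(a[0],(400,300)),f(a[1],130,190)]),np.hstack([f(a[2],130,190),cv2.resize(a[3],(400,300))])]))
print(np.abs(a[1].astype(int)-a[2]).mean(),robot.get_obs()['time'])
E
```

```text
15.1 [ 0.5152 -0.185   0.3201] F [-0.1249  0.2835  0.062 ] M [-0.3804  0.033   0.0163] w 0.0007 q6 -0.839 cw yaw -1.575 t6 0.022
0.6898767006802721 16.3
```

View pics/e.png

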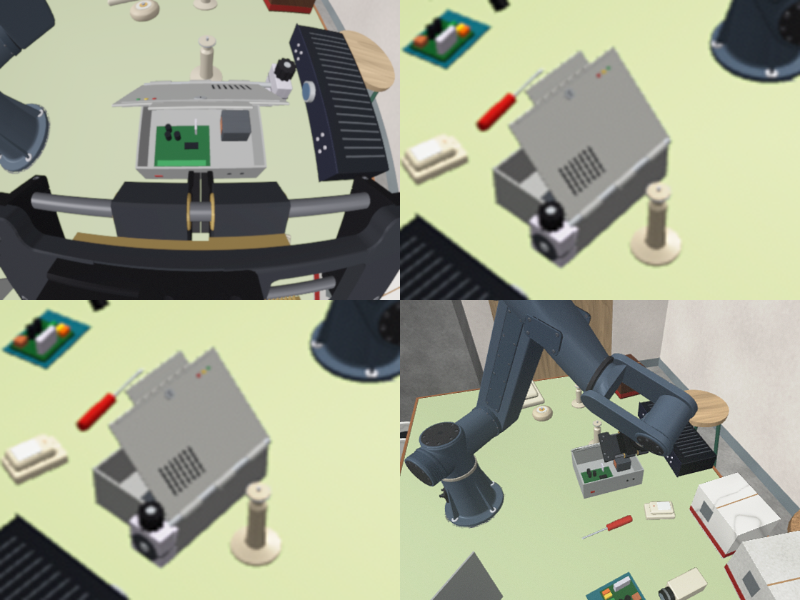

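The lid stands open. Two scene frames 1.2 s apart look identical, and the bystanders are in place. A quick angle check from the lip corners (scene px about (254,171) and (280,155)):

Run:
```python
from h import *
for f in(.6,.7,.78,.86,.96):
    print(f,[proj("scene",np.array([x,.0825-.211*np.cos(f),.088+.211*np.sin(f)])).round(1) for x in(.58,.45)])
```

```text
0.6 [array([246.6, 178.2]), array([274.8, 158.2])]
0.7 [array([249.2, 176. ]), array([277.5, 155.9])]
0.78 [array([251.6, 174.7]), array([280. , 154.5])]
0.86 [array([254.2, 173.8]), array([282.8, 153.4])]
0.96 [array([257.9, 173.1]), array([286.6, 152.5])]
```

The image gives about 0.8 rad, which agrees with 0.78 from the arc. Handing in.

```bash
python3 -c "
from rig import robot
print(robot.hand_in())"
```

```text
the job is handed in; nothing more can be done
None
```

The lid now stands by itself at about 45° and I handed the job in. No verdict was reported.

- **Knob:** I tightened it by feel. The torque reading showed I had gone about 0.75 rad past the bite, more than the 0.25 to 0.6 you asked for, so I backed it off 20°. That leaves it an estimated 0.35 to 0.5 rad past the bite. I only caught the bite after passing it, so that figure comes from torque levels, not from seeing the exact onset.
- **Lift:** The closed fingertips carried the lip up its arc with a measured force of 4 to 6.5 N, under the 12 N limit. They then let go and backed off to zero contact force.
- **Last checks:**
  - Two scene pictures 1.2 s apart showed the lid at rest.
  - The angle was about 0.78 rad from the arc and about 0.8 rad from the lip corners in the image. One lip corner sat about 3 pixels off the prediction, within how well I could read it.
  - By eye, the bystanders in view looked undisturbed. I did not measure their positions afterwards.

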